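Oil and unhitch the drawbar coupler

TASK

Unhitch the trolley drawbar on the bench: first press the oiler's plunger on top of the tongue fully down to its stop for a moment and let it up again, then grip the coupler's upright latch tab, pull it sideways against its spring and, keeping it pulled, lift the tongue off the ball. Finish while still holding the tongue up by the latch tab, still and with the coupler's open underside at least 30 mm above the top of the ball; do not put it down or let go, and leave the other things on the bench where they are.

Things in the scene. Friction and masses are not known exactly. Their poses are not given: they have to be found in the camera images.
- hitch: Ball mount bolted to the bench: grey plate 400 x 130 x 12 mm carrying the ball and the tongue's pivot bracket. Origin: centre of the plate's underside. Its x axis runs along the tongue from the ball (x = -130 mm) to the pivot (x = +130 mm); z up; the latch tab stands on the -y side and is pulled towards -y. The ball is 40 mm across, its top 80 mm above the bench. It does not move; its position and yaw differ from run to run.
- tongue_pivot (a point): Point on the tongue's hinge axis (which is level, along the hitch's y), midway between the bracket's cheeks, 80 mm above the bench, 260 mm from the ball's axis.
- ball_top (a point): Top of the 40 mm steel ball, 80 mm above the bench.
- coupler_mouth (a point): Centre of the coupler's open underside; 32 mm above the bench while hitched. The coupler is a dark steel box-shaped shell, 76 mm along the tongue, 78 mm wide, its flat roof 108 mm above the bench (a low dome to 116 mm in its middle), on the end of a 36 mm square bright steel tube (the tongue, total moving mass 0.6 to 1 kg).
- latch_tab (a point): Grip point of the latch tab: an upright flat bright steel tab beside the coupler, 12 mm thick (across the tongue, along the hitch's y), 22 mm wide (along the tongue), with its top 20 mm above this point (154 mm above the bench while hitched) and its foot 102 mm below this point. Its inner face is 31 mm away from the coupler's side wall. Pinch it from above across its 12 mm thickness. It slides only sideways, with the tongue it goes up and tilts.
- latch (a joint): How far the latch is pulled out, m: 0 locked (spring holds it in), 0.018 at its stop. Spring 3 N at 0, about 8.5 N at the stop. Its bolt frees the ball from about 0.010; before that the tongue cannot be lifted. It springs back if let go.
- tongue (a joint): Angle of the tongue about the pivot, rad: 0 down on the ball, grows as the coupler end is raised, stop at 0.6. It falls by its own weight if let go. At 0.31 the coupler's underside is about 30 mm above the top of the ball.
- plunger_head (a point): Centre of the top of the oiler's plunger head: black disc 30 mm across, on a 36 mm round dark oil cup on top of the tongue, half-way between pivot and ball; 152 mm above the bench when up.
- plunger (a joint): How far the plunger is pressed down, m: 0 up, 0.012 at its stop. Spring 3 N at 0, about 8 N at the stop; it comes up by itself.
- small_gear: loose bystander: steel gear lying flat, 60 mm across, 18 high, beside the hitch; origin at the centre of its underside
- collar: loose bystander: bright steel ring lying flat, 48 mm across, 14 high, beside the hitch; origin at the centre of its underside
- wood_block: loose bystander: plywood block 100 x 60 x 35 mm with a bolt head on it, on the robot's side of the hitch; origin at the centre of its underside
- big_gear: loose bystander: large steel gear lying flat, 150 mm across, 16 high, on the left; origin at the centre of its underside
- pliers: loose bystander: pliers with dark rubber grips, about 190 mm long, 18 high, on the right; origin under the joint pin

How it is judged:
By the outcome, as a careful person would: the job done as asked, in the order asked, and still so for the second after the job is handed in, while the arm keeps its last pose, push and grip.
It also fails if it takes over 42 s, if anything falls off the work surface, if the arm or the gripper's body presses on something with over 40 N, if the wrist force passes 120 N, or if a joint passes its speed limit or range.

ROBOT

A 6-joint arm with a two-finger parallel gripper is mounted at the origin on the work surface. World frame = base frame: x ahead of the robot, y to its left, z up, the work surface at z = 0. Lengths are in m, angles in degrees, forces in N, time in s.
With the tool pointing down it reaches from about 0.375 to 0.75 m from the base axis. Payload 9 kg.
Tool frame: the origin (TCP) lies midway between the tips of the shut fingers; the grasp point (between the pads) lies 19 mm behind it; z points along the fingers, x is the direction in which the jaws open and shut, and the axes are right-handed (so a half turn about z gives the same grasp; the last joint's range is limited). The gripper opens to 85 mm and grips with 20 to 120 N. Pads are 22 mm wide; open, the fingers measure 114 mm over their backs; the gripper's body (76 mm by 85 mm) begins 54 mm behind the grasp point. The pads swing forward as they close: fully open they stand 13 mm farther back than shut.
Start: joints at [-78.936, 5.964, 5.575, 89.605, 0, 77.527], TCP at [0.24, -0.55, 0.231] pointing down, gripper open.
Joint ranges: [-171.21, 171.21], [-48.23, 106.86], [-62.78, 66.21], [-105.2, 120.99], [-86.42, 89.51], [-180, 180]. Speed limits (degrees/s): [127.2, 127.2, 147.25, 180, 180, 180].

INTERFACE

Orientations are given as [roll, pitch, yaw] about the fixed x, y, z axes, in that order (R = Rz(yaw) Ry(pitch) Rx(roll)).
In Python, from cell import ctrl gives the robot as it stands. The module is installed in compiled form; this text tells all that it offers.
- The arm moves only by the tool servo_tool, never from a script. Its argument "targets" is a list of rows, each a list of 3 entries, a list of its own where there are three numbers: the finger opening in mm, from 0 to 85.4, then the shift along the tool's x, y, z in mm, then the turn about the tool's z in rad. A call has 1 to 10 rows; each row shifts and turns the pose as measured when the row begins, along the tool's axes as they then stand; what a row does not reach is not made up. A row lasts 1/8 s, in which the tool goes at most 62.5 mm and 10.7 degrees, less where a joint would pass 70% of its speed; a pose out of reach is approached as far as the arm can. A call with a gripper value outside its range is refused whole. The fingers move at their own pace and stop on an object; "newtons" is the grip in N (left out, the last holds). Time passes only in rows, so rows that do not move let the fingers close. It gives the time, the measured TCP pose, the force and the opening at its end, in the units of the state.
- ctrl.sense(): the state, without advancing time (a new reading comes with each control period).
- ctrl.snapshot(name): name is "scene" or "top" or "wrist"; returns the picture (420x560x3 uint8, blue, green, red); there is no depth.
- ctrl.camera_params(name): a dict with "mtx" (3x3 intrinsics, pixels), "rvec" (rotation vector, rad) and "tvec" (3), from world to camera coordinates, as OpenCV has them; the wrist camera has in their place "hand_eye" (4x4, takes a point from camera to tool coordinates, whose origin is the TCP and whose axes are the tool frame's). Camera axes: x right, y down, z forward; pixel columns grow to the right and rows downward; lengths in m; the calibration is good to about 2 mm. A picture is of the moment at which its call begins: read the wrist's pose just before it. camera_params takes no time and is no camera call.
- ctrl.finish_job(): hands the job in, once; it reports no verdict.
The state is a dict: "time_s": time; "joint_positions": joint angles; "joint_vel": joint speeds; "tau": joint torques, N m; "ee_pos": TCP position; "orientation": TCP orientation; "ft_force": force on the tool from outside, world axes, zero at the start; "moment": the same for the moment, N m; "width": finger opening in m.
Only numpy, scipy, OpenCV 4.12 (cv2) and the standard library are available. Lean on these libraries where they do the work, as an engineer would, in place of code of your own. Each camera call takes 0.05 s, during which the arm holds its last target.

## Working session

There is one attempt and no reset: what is moved stays moved. The work goes in short steps, Python scripts to look and compute and a tool call to move; the robot and the scene stay as the last step left them, time stands still between calls to the robot, and variables do not carry over. Pictures are saved under pics/ and viewed, and the job is handed in when it is done.

Besides the shell and the picture viewer there is one more tool, called by a JSON object that holds its "fn" and its "kwargs", one argument or row to a line. servo_tool: Moves the arm, as the interface text tells. Its arguments: {"type":"object","properties":{"targets":{"type":"array"},"newtons":{"type":"number"}},"required":["targets"]}

```bash
mkdir -p pics; python3 - <<'E'
from cell import ctrl
import cv2
s=ctrl.sense();print(s)
for n in("scene","top","wrist"):
    cv2.imwrite(f"pics/{n}0.png",ctrl.snapshot(n));print(n,ctrl.camera_params(n))
E
```

```text
{'time_s': 0.0, 'joint_positions': array([-7.89370383e+01,  5.99763313e+00,  5.52626089e+00,  8.96045352e+01,
        5.36399660e-05,  7.75278160e+01]), 'joint_vel': array([-0.02799649, -0.07377897,  0.0095816 ,  0.00590105, -0.02939019,
        0.00901216]), 'tau': array([ 4.06624589e-03, -5.56927228e+01,  5.03654730e+01,  1.67119608e-02,
       -8.55977578e-05, -8.55482341e-06]), 'ee_pos': array([ 0.23954058, -0.54974319,  0.23052473]), 'orientation': array([-1.79983554e+02,  7.41045049e-02, -6.64648437e+01]), 'ft_force': array([ 0.4389403 ,  0.20808376, -0.147178  ]), 'moment': array([0.0180387 , 0.02957508, 0.02790335]), 'width': 0.08530740371802507}
scene {'mtx': array([[381.88326078,   0.        , 278.97733041],
       [  0.        , 381.88326078, 207.27089105],
       [  0.        ,   0.        ,   1.        ]]), 'rvec': array([ 0.9237791 ,  2.68029149, -0.83085565]), 'tvec': array([ 0.41679153, -0.20488063,  1.32328172])}
top {'mtx': array([[447.04950165,   0.        , 277.92660767],
       [  0.        , 447.04950165, 215.57426628],
       [  0.        ,   0.        ,   1.        ]]), 'rvec': array([ 2.22250153, -2.16176774,  0.07296721]), 'tvec': array([-0.03999258,  0.52037521,  1.61483781])}
wrist {'mtx': array([[290.96216644,   0.        , 277.43509988],
       [  0.        , 290.96216644, 209.62505825],
       [  0.        ,   0.        ,   1.        ]]), 'hand_eye': array([[ 9.99999627e-01, -8.59762158e-04,  7.76066395e-05,
        -1.06970658e-03],
       [ 7.89652517e-04,  9.47355605e-01,  3.20182346e-01,
        -8.18053446e-02],
       [-3.48801750e-04, -3.20182166e-01,  9.47355930e-01,
        -1.42755201e-01],
       [ 0.00000000e+00,  0.00000000e+00,  0.00000000e+00,
         1.00000000e+00]])}
```

View pics/scene0.png

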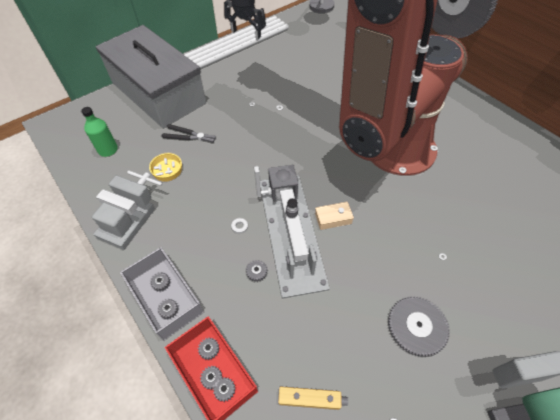

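View pics/top0.png

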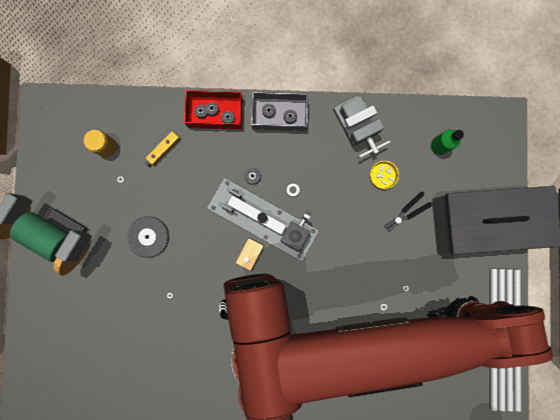

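View pics/wrist0.png

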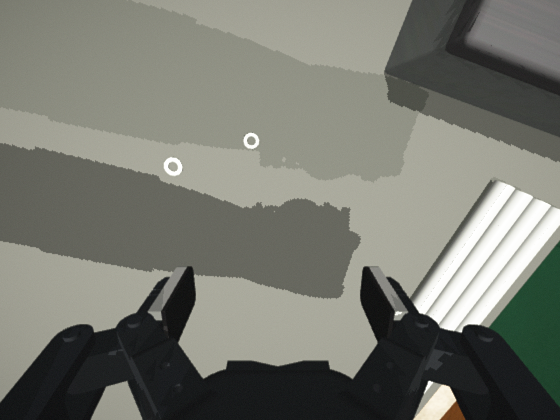

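Scene: the ball mount is centred near top pixel (263,219). The coupler is at (296,237), the tab at (307,215), the plunger at (262,217) and the pivot at (226,198). I'll zoom in to measure.

```bash
python3 - <<'E'
import cv2
t=cv2.imread("pics/top0.png")[165:275,195:335];cv2.imwrite("pics/topz.png",cv2.resize(t,None,fx=5.5,fy=5.4545,interpolation=cv2.INTER_CUBIC))
t=cv2.imread("pics/scene0.png")[150:300,220:360];cv2.imwrite("pics/scz.png",cv2.resize(t,None,fx=4,fy=4,interpolation=cv2.INTER_CUBIC))
E
```

```text
(no output)
```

View pics/topz.png

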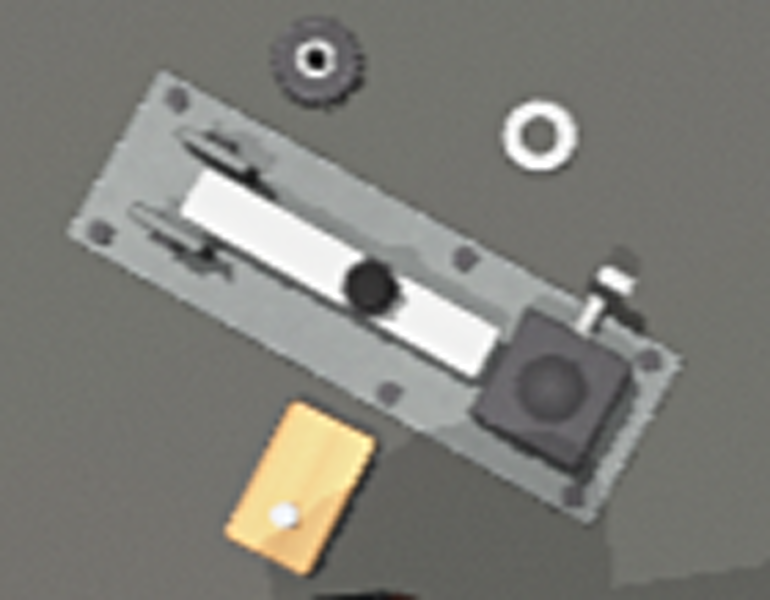

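View pics/scz.png

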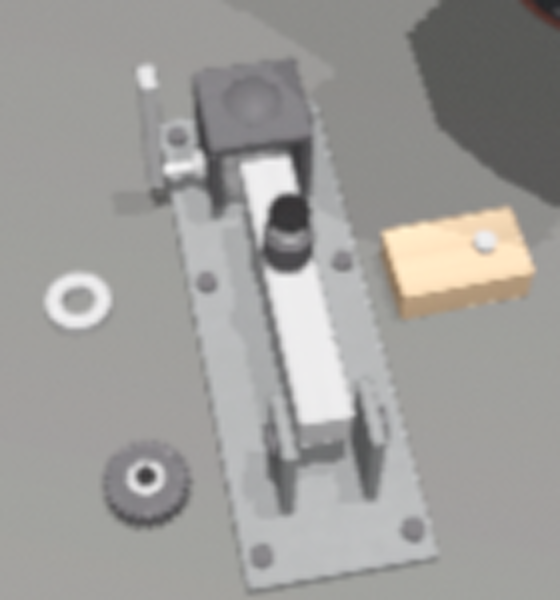

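The zoomed top view shows the plate corners at (163,70), (70,235), (591,523) and (682,362). The plunger is at (371,287), the dome at (552,388) and the tab top near (613,280).

```bash
cat > h.py <<'E'
import numpy as np,cv2
from cell import ctrl
from scipy.spatial.transform import Rotation as R
def ray(n,px,pose=None):
    c=ctrl.camera_params(n)
    d=np.append(cv2.undistortPoints(np.array([[px]],float),c["mtx"],None)[0,0],1)
    if n=="wrist":
        H=c["hand_eye"];Rt=R.from_euler('xyz',pose[1],degrees=True).as_matrix()
        return Rt@H[:3,3]+pose[0],Rt@H[:3,:3]@d
    M=cv2.Rodrigues(c["rvec"])[0];return -M.T@c["tvec"],M.T@d
def hit(n,px,z,pose=None):
    o,d=ray(n,px,pose);return o+d*(z-o[2])/d[2]
E
python3 - <<'E'
from h import *
tz=lambda X,Y:((X+.5)/5.5-.5+195,(Y+.5)/5.4545-.5+165)
sz=lambda X,Y:((X+.5)/4-.5+220,(Y+.5)/4-.5+150)
C=np.array([hit("top",tz(*p),.012) for p in[(163,70),(70,235),(591,523),(682,362)]])
print(C.mean(0))
e=C[0]+C[1]-C[2]-C[3];yaw=np.degrees(np.arctan2(e[1],e[0]));print("yaw",yaw,np.linalg.norm(e)/2,np.linalg.norm(C[0]-C[1]))
Cs=np.array([hit("scene",sz(*p),.012) for p in[(248,592),(436,556)]])
print("scene edge",Cs.mean(0),"top edge",(C[0]+C[1])/2,np.linalg.norm(Cs[0]-Cs[1]))
ux=np.array([np.cos(np.radians(yaw)),np.sin(np.radians(yaw))]);uy=np.array([-ux[1],ux[0]])
def hf(p):d=p[:2]-C.mean(0)[:2];return d@ux*1e3,d@uy*1e3
for nm,n,px,z in[("plunger","top",tz(371,285),.152),("plunger","scene",sz(291,214),.152),("dome","top",tz(552,386),.116),("dome","scene",sz(255,98),.116),("tab","top",tz(614,280),.154),("tab","scene",sz(147,74),.154)]:
    p=hit(n,px,z);print(nm,n,p.round(4),np.round(hf(p),1))
E
```

```text
[0.50739916 0.02891295 0.012     ]
yaw 62.2278447590863 0.3968668377859649 0.12710941280292537
scene edge [0.60020543 0.20584478 0.012     ] top edge [0.59986054 0.20448833 0.012     ] 0.12829461098271258
plunger top [0.5072 0.0279 0.152 ] [-1.  -0.2]
plunger scene [0.5075 0.032  0.152 ] [2.8 1.3]
dome top [ 0.449  -0.0852  0.116 ] [-128.1   -1.5]
dome scene [ 0.4467 -0.0831  0.116 ] [-127.4    1.5]
tab top [ 0.5142 -0.1196  0.154 ] [-128.2  -75.2]
tab scene [ 0.5123 -0.1229  0.154 ] [-132.   -75.1]
```

Both views agree: origin ≈ (0.5075, 0.0295), yaw ≈ 62.2°, plunger at hitch (0,0), tab at hitch (-130,-76), which is world (0.514,-0.121). Now I'll move towards the plunger with the gripper shut.

{"fn": "servo_tool", "kwargs": {
  "targets": [
    [0,[-39,-43.5,0],0],
    [0,[-39,-43.5,0],0],
    [0,[-39,-43.5,0],0],
    [0,[-39,-43.5,0],0],
    [0,[-39,-43.5,0],0],
    [0,[-39,-43.5,0],0],
    [0,[-39,-43.5,0],0],
    [0,[-39,-43.5,0],0],
    [0,[-39,-43.5,0],0],
    [0,[-39,-43.5,0],0]
  ],
  "newtons": 60
}}

```text
time_s: 1.4
ee_pos: [0.488, -0.0049, 0.2289]
orientation: [-179.9, 0.2, -66.9]
ft_force: [1.2, -0.8, 0.6]
width: -0.0003
```

```bash
cat >> h.py <<'E'
def delta(target,yaw=-27.8):
    s=ctrl.sense();p=np.array(s["ee_pos"]);o=s["orientation"]
    Rt=R.from_euler('xyz',o,degrees=True).as_matrix()
    dy=(yaw-o[2]+180)%360-180
    print("t",round(s["time_s"],2),"pos",p.round(4),"ori",np.round(o,2),"F",np.round(s["ft_force"],1),"w",round(s["width"],4))
    print("tool shift mm",(Rt.T@(np.array(target)-p)*1e3).round(1),"turn rad",round(-np.radians(dy),3))
E
python3 -c "
from h import *
delta([.5075,.030,.20])"
```

```text
t 1.4 pos [ 0.488  -0.0049  0.2289] ori [-179.87    0.19  -66.91] F [ 1.2 -0.8  0.6] w -0.0003
tool shift mm [-24.4 -31.6  29. ] turn rad -0.683
```

{"fn": "servo_tool", "kwargs": {
  "targets": [
    [0,[-24.5,-31.5,15],0],
    [0,[0,0,4],-0.17],
    [0,[0,0,0],-0.17],
    [0,[0,0,0],-0.17],
    [0,[0,0,0],-0.17],
    [0,[0,0,0],0]
  ]
}}

```text
time_s: 2.15
ee_pos: [0.5077, 0.0366, 0.2076]
orientation: [-179.8, 0.2, -26.4]
ft_force: [0.5, -0.2, -0.1]
width: -0.0003
```

```bash
python3 -c "
from h import *
delta([.5075,.030,.156])
s=ctrl.sense();pose=(s['ee_pos'],s['orientation'])
im=ctrl.snapshot('wrist');cv2.imwrite('pics/w1.png',im)
H=ctrl.camera_params('wrist')
"
```

```text
t 2.15 pos [0.5077 0.0366 0.2076] ori [-179.8     0.24  -26.43] F [ 0.5 -0.2 -0.1] w -0.0003
tool shift mm [ 3.   6.2 51.5] turn rad 0.024
```

View pics/w1.png

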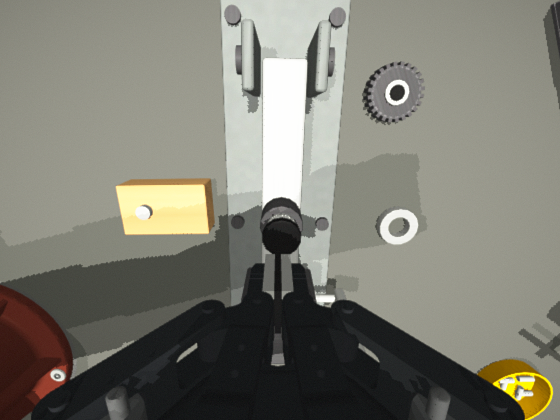

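The wrist view shows the plunger's black head at about (282,237), just ahead of the fingertips. The hitch lies lengthwise in the image as planned.

```bash
python3 -c "
from h import *
s=ctrl.sense();pose=(s['ee_pos'],s['orientation'])
print(hit('wrist',(282,236),.152,pose),hit('wrist',(300,236),.152,pose),hit('wrist',(264,236),.152,pose))
delta([.5075,.030,.158])
"
```

```text
[0.50713141 0.03142122 0.152     ] [0.51908107 0.02545798 0.152     ] [0.4951764  0.03738713 0.152     ]
t 2.2 pos [0.5076 0.0366 0.2075] ori [-179.8     0.24  -26.56] F [-0.5  0.   0.3] w 0.0
tool shift mm [ 3.   6.2 49.5] turn rad 0.022
```

The wrist measurement (0.507, 0.031) agrees within about 1.5 mm, so I'll descend and then press in small steps.

{"fn": "servo_tool", "kwargs": {
  "targets": [
    [0,[3,5.5,20],0.02],
    [0,[0,0,20],0],
    [0,[0,0,6],0],
    [0,[0,0,0],0]
  ]
}}

```text
time_s: 2.7
ee_pos: [0.5077, 0.0307, 0.1599]
orientation: [-179.8, 0.2, -28.3]
ft_force: [0.2, -0.1, 0.5]
width: 0.0001
```

```bash
python3 -c "
from h import *
delta([.5073,.0305,.140])
"
```

```text
t 2.7 pos [0.5077 0.0307 0.1599] ori [-179.8     0.25  -28.28] F [ 0.2 -0.1  0.5] w 0.0001
tool shift mm [-0.2  0.5 19.9] turn rad -0.008
```

{"fn": "servo_tool", "kwargs": {
  "targets": [
    [0,[0,0,8],0],
    [0,[0,0,4],0],
    [0,[0,0,4],0],
    [0,[0,0,3],0]
  ]
}}

```text
time_s: 3.2
ee_pos: [0.5084, 0.0308, 0.1423]
orientation: [-179.8, 0.1, -28.3]
ft_force: [-3.0, -0.5, 7.2]
width: -0.0002
```

{"fn": "servo_tool", "kwargs": {
  "targets": [
    [0,[0,0,2],0],
    [0,[0,0,2],0],
    [0,[0,0,2],0]
  ]
}}

```text
time_s: 3.58
ee_pos: [0.5085, 0.0307, 0.1398]
orientation: [-179.8, -0.0, -28.3]
ft_force: [-10.1, 0.3, 22.9]
width: -0.0001
```

The force rose to 23 N, well above the 8 N spring, at z = 0.1398, so the plunger is on its stop. I'll hold it there briefly and then let it up.

{"fn": "servo_tool", "kwargs": {
  "targets": [
    [0,[0,0,1.5],0],
    [0,[0,0,1.5],0]
  ]
}}

```text
time_s: 3.82
ee_pos: [0.5084, 0.0307, 0.1399]
orientation: [-179.8, -0.1, -28.3]
ft_force: [-7.3, 0.2, 12.3]
width: -0.0002
```

{"fn": "servo_tool", "kwargs": {
  "targets": [
    [0,[0,0,-8],0],
    [0,[0,0,-10],0],
    [0,[0,0,-25],0],
    [0,[0,0,-25],0],
    [0,[0,0,0],0]
  ]
}}

```text
time_s: 4.45
ee_pos: [0.5086, 0.0307, 0.2105]
orientation: [-179.8, -0.2, -28.3]
ft_force: [-0.9, 0.2, -0.1]
width: -0.0
```

```bash
python3 -c "
from h import *
delta([.5141,-.1209,.205])
cv2.imwrite('pics/w2.png',ctrl.snapshot('wrist'))
"
```

```text
t 4.45 pos [0.5086 0.0307 0.2105] ori [-1.7975e+02 -1.7000e-01 -2.8270e+01] F [-0.9  0.2 -0.1] w -0.0
tool shift mm [ 76.7 130.9   5.1] turn rad -0.008
```

View pics/w2.png

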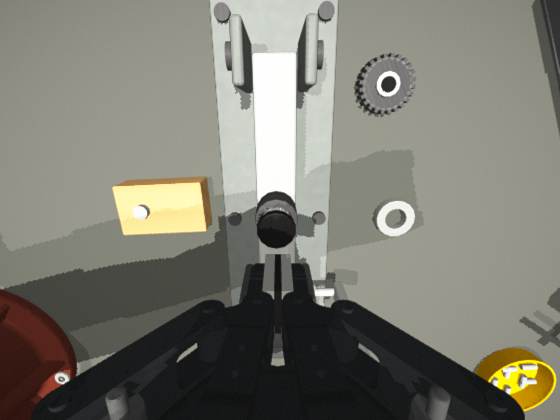

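The plunger has sprung back and nothing else moved. Next I'll go over the tab with the gripper partly open.

{"fn": "servo_tool", "kwargs": {
  "targets": [
    [45,[25.5,43.5,-5],0],
    [45,[25.5,43.5,0],0],
    [45,[25.5,43.5,0],0],
    [45,[0,0,0],0]
  ]
}}

```text
time_s: 5.0
ee_pos: [0.5125, -0.1233, 0.2082]
orientation: [-179.8, 0.2, -28.1]
ft_force: [-0.4, 1.0, 0.3]
width: 0.0452
```

```bash
python3 -c "
from h import *
delta([.5141,-.1209,.205])
cv2.imwrite('pics/w3.png',ctrl.snapshot('wrist'))
cv2.imwrite('pics/t3.png',cv2.resize(ctrl.snapshot('top')[165:275,195:335],None,fx=5,fy=5))
"
```

```text
t 5.0 pos [ 0.5125 -0.1233  0.2082] ori [-179.78    0.23  -28.12] F [-0.4  1.   0.3] w 0.0452
tool shift mm [ 0.3 -2.8  3.2] turn rad -0.006
```

View pics/w3.png

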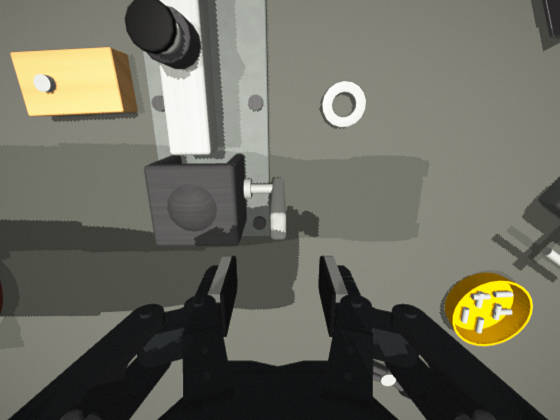

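The wrist view shows the tab at columns 271–286, with its top near row 233, centred between the fingers at columns 235 and 322.

```bash
python3 -c "
from h import *
s=ctrl.sense();pose=(s['ee_pos'],s['orientation'])
p=hit('wrist',(279,228),.154,pose);print(p,hit('wrist',(271.5,228),.154,pose)-hit('wrist',(286,228),.154,pose))
delta([.5141,-.1209,.119]);delta([p[0],p[1],.119])
"; cd pics; python3 -c "
import cv2;t=cv2.imread('w3.png')[160:280,200:340];cv2.imwrite('w3z.png',cv2.resize(t,None,fx=5,fy=5))"
```

```text
[ 0.513056   -0.11872786  0.154     ] [-0.00937531  0.00497097  0.        ]
t 5.1 pos [ 0.5125 -0.1206  0.2086] ori [-179.74    0.25  -27.97] F [-0.7 -0.1  0.4] w 0.045
tool shift mm [ 2.  -0.1 89.6] turn rad -0.003
t 5.1 pos [ 0.5125 -0.1206  0.2086] ori [-179.74    0.25  -27.97] F [-0.7 -0.1  0.4] w 0.045
tool shift mm [ 0.  -1.5 89.6] turn rad -0.003
```

View pics/w3z.png

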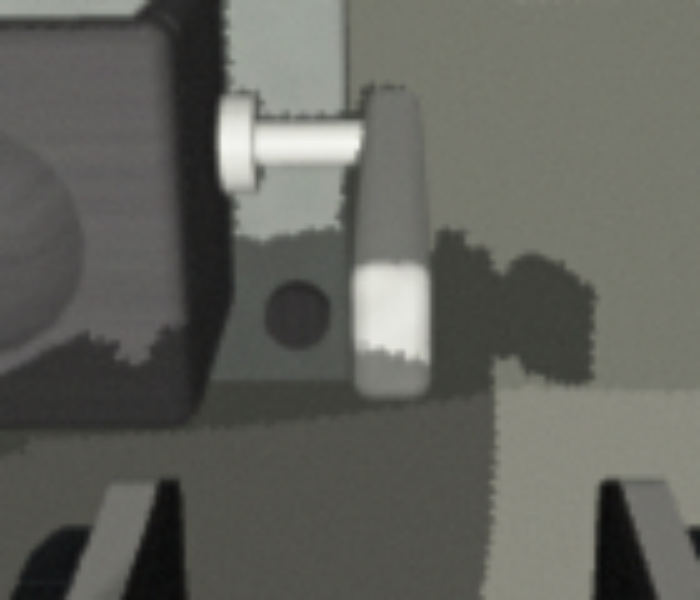

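The tab's top face is confirmed at about (278,226), i.e. (0.5135,-0.120). I'll descend and close.

{"fn": "servo_tool", "kwargs": {
  "targets": [
    [45,[1,-1,30],0],
    [45,[0,0,30],0],
    [45,[0,0,22],0],
    [45,[0,0,5],0],
    [45,[0,0,0],0]
  ]
}}

```text
time_s: 5.72
ee_pos: [0.5136, -0.1134, 0.1183]
orientation: [-179.7, 0.3, -27.6]
ft_force: [-0.5, 0.3, 0.3]
width: 0.0449
```

```bash
python3 -c "
from h import *
delta([.5136,-.120,.117])
cv2.imwrite('pics/w4.png',ctrl.snapshot('wrist'))
"
```

```text
t 5.72 pos [ 0.5136 -0.1134  0.1183] ori [-179.67    0.32  -27.57] F [-0.5  0.3  0.3] w 0.0449
tool shift mm [3.1 5.9 1.3] turn rad 0.004
```

View pics/w4.png

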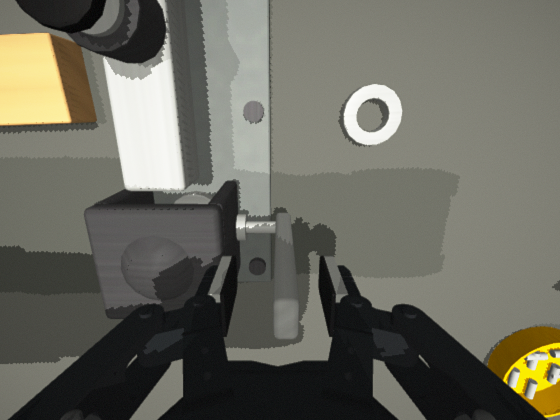

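Between the pads, the tab top sits near (286,325), slightly right of centre. I'll correct the 6 mm drift before closing.

{"fn": "servo_tool", "kwargs": {
  "targets": [
    [45,[2.5,6,1],0],
    [45,[0,0,0],0]
  ]
}}

```text
time_s: 6.02
ee_pos: [0.5141, -0.1207, 0.1193]
orientation: [-179.7, 0.2, -27.6]
ft_force: [-0.4, 0.3, 0.0]
width: 0.0452
```

```bash
python3 -c "
from h import *
delta([.5136,-.120,.117])
"
```

```text
t 6.03 pos [ 0.5141 -0.1207  0.1193] ori [-1.7967e+02  1.5000e-01 -2.7550e+01] F [-0.4  0.3  0. ] w 0.0452
tool shift mm [-0.8 -0.4  2.3] turn rad 0.004
```

{"fn": "servo_tool", "kwargs": {
  "targets": [
    [25,[0,0,1.5],0],
    [5,[0,0,0.5],0],
    [5,[0,0,0],0],
    [5,[0,0,0],0],
    [5,[0,0,0],0]
  ],
  "newtons": 60
}}

```text
time_s: 6.65
ee_pos: [0.5141, -0.1209, 0.118]
orientation: [-179.7, 0.1, -27.6]
ft_force: [-1.4, -0.5, -0.3]
width: 0.0117
```

```bash
python3 -c "
from h import *
delta([.5136,-.120,.117])
"
```

```text
t 6.65 pos [ 0.5141 -0.1209  0.118 ] ori [-1.7968e+02  1.4000e-01 -2.7580e+01] F [-1.4 -0.5 -0.3] w 0.0117
tool shift mm [-0.8 -0.6  1. ] turn rad 0.004
```

Gripped, with a width of 11.7 mm against the 12 mm tab. Now I'll pull along tool +x in steps.

{"fn": "servo_tool", "kwargs": {
  "targets": [
    [5,[4,0,0],0],
    [5,[4,0,0],0],
    [5,[4,0,0],0],
    [5,[3,0,0],0],
    [5,[0,0,0],0]
  ]
}}

```text
time_s: 7.28
ee_pos: [0.5265, -0.1274, 0.1178]
orientation: [-179.7, 0.4, -27.6]
ft_force: [-7.9, 3.0, 4.3]
width: 0.0113
```

```bash
python3 -c "
from h import *
delta([.5141,-.1209,.118])
"
```

```text
t 7.28 pos [ 0.5265 -0.1274  0.1178] ori [-179.7     0.42  -27.57] F [-7.9  3.   4.3] w 0.0113
tool shift mm [-14.   -0.   -0.1] turn rad 0.004
```

The tab is pulled out 14 mm at 8.4 N, which fits the spring and is past the 10 mm release. I'll start lifting along the hinge arc.

{"fn": "servo_tool", "kwargs": {
  "targets": [
    [5,[1.5,0,0],0],
    [5,[0.3,-1,-5],0],
    [5,[0.3,-1.5,-6],0],
    [5,[0.3,-2,-7],0],
    [5,[0.2,-2,-7],0],
    [5,[0,0,0],0]
  ]
}}

```text
time_s: 8.02
ee_pos: [0.5259, -0.1221, 0.1354]
orientation: [179.9, 1.5, -27.6]
ft_force: [-6.7, 1.7, -3.7]
width: 0.0113
```

```bash
python3 -c "
from h import *
delta([.5141,-.1209,.118])
cv2.imwrite('pics/w5.png',ctrl.snapshot('wrist'))
cv2.imwrite('pics/s5.png',cv2.resize(ctrl.snapshot('scene')[150:300,200:360],None,fx=4,fy=4))
"
```

```text
t 8.03 pos [ 0.5259 -0.1221  0.1354] ori [179.93   1.49 -27.58] F [-6.7  1.7 -3.7] w 0.0113
tool shift mm [-10.6   4.4  17.7] turn rad 0.004
```

View pics/w5.png

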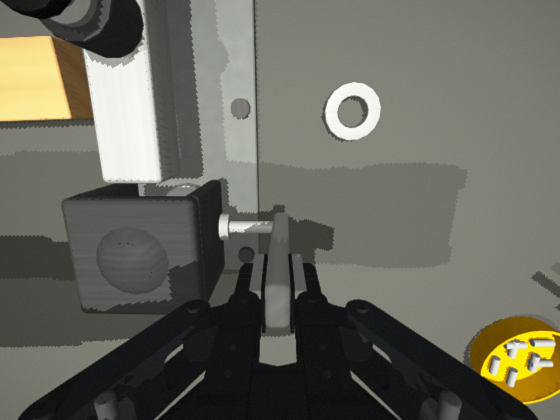

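View pics/s5.png

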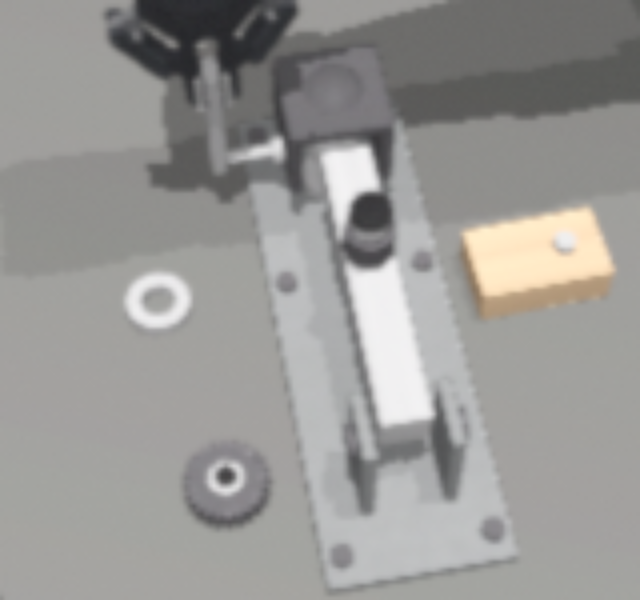

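The tongue is rising (vertical load about 4 N) but the pull has drifted from 15 to 10.6 mm. I'll restore it and add more pull per row.

{"fn": "servo_tool", "kwargs": {
  "targets": [
    [5,[3,0,0],0],
    [5,[2.5,0,-1],0],
    [5,[1.2,-1.5,-6],0],
    [5,[1.2,-1.5,-6],0],
    [5,[1,-2,-6],0]
  ]
}}

```text
time_s: 8.75
ee_pos: [0.5319, -0.1212, 0.1467]
orientation: [179.7, 2.4, -27.6]
ft_force: [-7.0, 2.5, -8.2]
width: 0.0115
```

```bash
python3 -c "
from h import *
delta([.5141,-.1209,.118])
"
```

```text
t 8.75 pos [ 0.5319 -0.1212  0.1467] ori [179.67   2.39 -27.57] F [-7.   2.5 -8.2] w 0.0115
tool shift mm [-14.6   7.8  29.4] turn rad 0.004
```

Pull is back at 14.6 mm, and the lift follows the arc (29 mm up, θ ≈ 0.115). From here I'll use bigger steps.

{"fn": "servo_tool", "kwargs": {
  "targets": [
    [5,[1.5,-4,-13],0],
    [5,[1.2,-5,-13],0],
    [5,[1.2,-5.5,-13],0]
  ]
}}

```text
time_s: 9.12
ee_pos: [0.5393, -0.1097, 0.1801]
orientation: [179.4, 3.2, -27.6]
ft_force: [-12.7, 5.1, -8.6]
width: 0.0113
```

```bash
python3 -c "
from h import *
delta([.5141,-.1209,.118])
print(ctrl.sense()['moment'])
"
```

```text
t 9.12 pos [ 0.5393 -0.1097  0.1801] ori [179.39   3.2  -27.58] F [-12.7   5.1  -8.6] w 0.0113
tool shift mm [-13.6  20.9  63.2] turn rad 0.004
[-0.53363305  0.70684306  0.06001798]
```

In world axes the pull is now 17 mm with 13.7 N, so the latch is at its stop. The tool has tilted about 3°, so lifting adds pull by itself. I'll ease off sideways and keep lifting.

{"fn": "servo_tool", "kwargs": {
  "targets": [
    [5,[-0.5,-6,-13],0],
    [5,[0,-7,-12],0],
    [5,[0,-4,-7],0]
  ]
}}

```text
time_s: 9.5
ee_pos: [0.5463, -0.0947, 0.2085]
orientation: [179.1, 3.7, -27.5]
ft_force: [-8.5, 1.7, -5.7]
width: 0.0115
```

```bash
cat >> h.py <<'E'
def hd():
    s=ctrl.sense();d=np.array(s["ee_pos"])-[.5141,-.1209,.118];Rt=R.from_euler('xyz',s['orientation'],degrees=True).as_matrix()
    g=d-19e-3*(Rt[:,2]+[0,0,1])
    for v in(d,g):print("pull,along,up mm",(np.array([v@[.8846,-.4664,0],v@[.4664,.8846,0],v[2]])*1e3).round(1))
    print(s["time_s"],s["orientation"],"F",np.round(s["ft_force"],1),s["width"])
E
python3 -c "
from h import *
hd()
cv2.imwrite('pics/w6.png',ctrl.snapshot('wrist'))
cv2.imwrite('pics/s6.png',cv2.resize(ctrl.snapshot('scene')[150:300,200:360],None,fx=4,fy=4))
"
```

```text
pull,along,up mm [16.3 38.2 90.5]
pull,along,up mm [17.5 38.5 90.5]
9.5 [179.10516224   3.69526862 -27.54001616] F [-8.5  1.7 -5.7] 0.011519977185408328
```

View pics/w6.png

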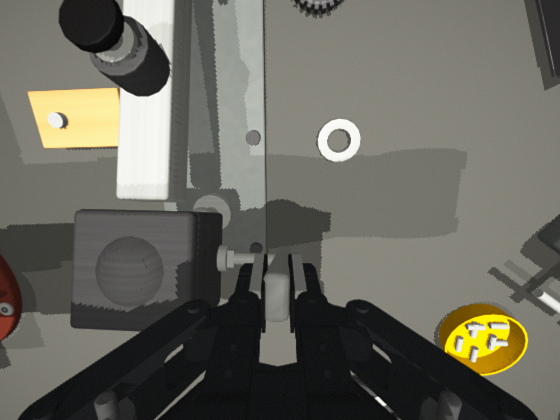

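View pics/s6.png

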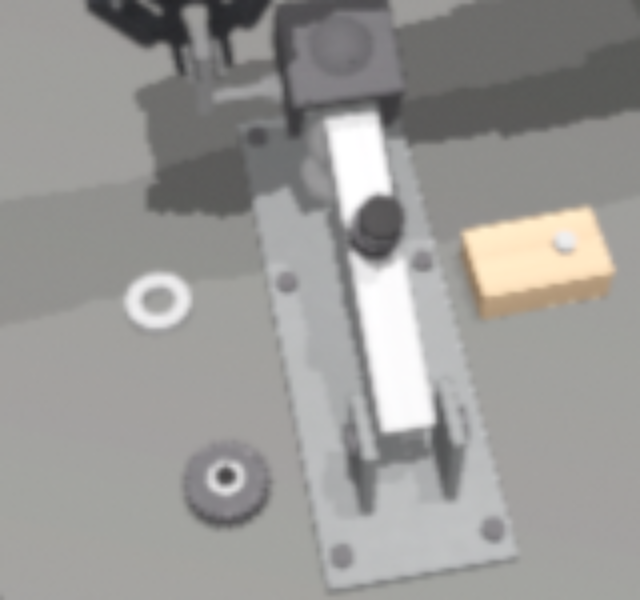

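The tongue is up, with the dome at wrist pixel (130,271) and scene crop pixel (341,45). I'll triangulate the dome to check for slip.

```bash
python3 -c "
from h import *
s=ctrl.sense();pose=(s['ee_pos'],s['orientation'])
o1,d1=ray('wrist',(130,271),pose)
o2,d2=ray('scene',(341.5/4-.5+200,45.5/4-.5+150))
A=np.c_[d1,-d2];t=np.linalg.lstsq(A,o2-o1,rcond=None)[0];a=o1+t[0]*d1;b=o2+t[1]*d2
p=(a+b)/2;print(p,a-b);d=p[:2]-[.5075,.0295];print('hitch x',d@[.4664,.8846],d@[-.8846,.4664])
for th in(.31,.34,.37,.4):print(th,.13-.26*np.cos(th)+.036*np.sin(th),.08+.26*np.sin(th)+.036*np.cos(th))
hd()
"
```

```text
[ 0.45928748 -0.06144852  0.20106973] [ 0.00101067  0.00079648 -0.00110096]
hitch x -0.10293937743381178 0.00023040996164868917
0.31 -0.10662461725832151 0.19359925399118097
0.34 -0.1031106777203007 0.20064581191563222
0.37 -0.09938695430683034 0.20758379675270736
0.4 -0.09545679811763873 0.214406964784353
pull,along,up mm [16.4 38.3 90.8]
pull,along,up mm [17.6 38.6 90.7]
9.6 [179.11333474   3.66532321 -27.52720493] F [-8.1  0.7 -5.2] 0.011451068813831695
```

Vision puts θ at about 0.34, already past 0.31. I'll lift about 17 mm more for margin, then settle.

{"fn": "servo_tool", "kwargs": {
  "targets": [
    [5,[-1,-6,-10],0],
    [5,[-0.5,-5,-8],0],
    [5,[0,0,0],0],
    [5,[0,0,0],0]
  ]
}}

```text
time_s: 10.1
ee_pos: [0.5497, -0.0852, 0.2227]
orientation: [178.7, 4.1, -27.4]
ft_force: [-9.0, 0.8, -2.3]
width: 0.0109
```

```bash
python3 -c "
from h import *
hd();print(ctrl.sense()['joint_vel'].round(2))
cv2.imwrite('pics/w7.png',ctrl.snapshot('wrist'))
cv2.imwrite('pics/s7.png',cv2.resize(ctrl.snapshot('scene')[150:300,200:360],None,fx=4,fy=4))
cv2.imwrite('pics/t7.png',ctrl.snapshot('top'))
hd()
"
```

```text
pull,along,up mm [ 14.8  48.1 104.7]
pull,along,up mm [ 16.2  48.6 104.6]
10.1 [178.72500324   4.08104846 -27.43507743] F [-9.   0.8 -2.3] 0.010918253134456865
[ 0.2   0.48  0.23  0.02 -0.5  -0.22]
pull,along,up mm [ 14.8  48.2 104.7]
pull,along,up mm [ 16.2  48.6 104.7]
10.25 [178.73290889   4.07864789 -27.43563513] F [-9.2  0.8 -2.7] 0.0115202021867111
```

View pics/w7.png

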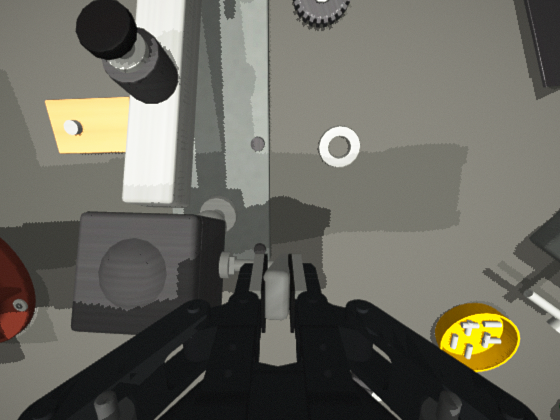

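View pics/s7.png

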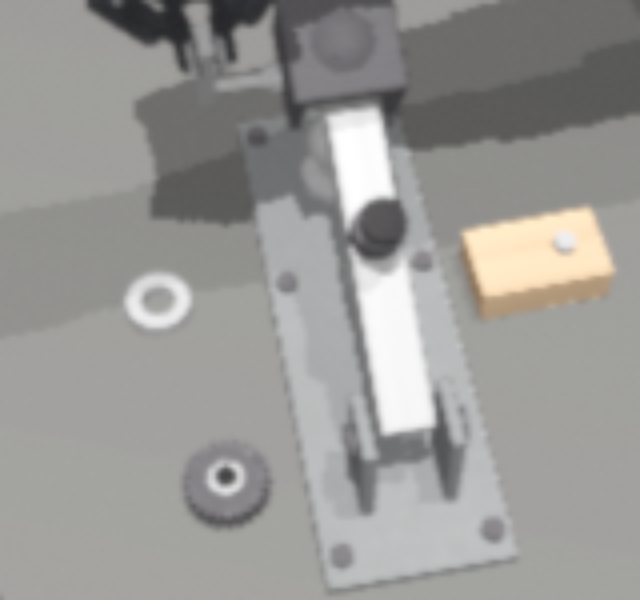

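View pics/t7.png

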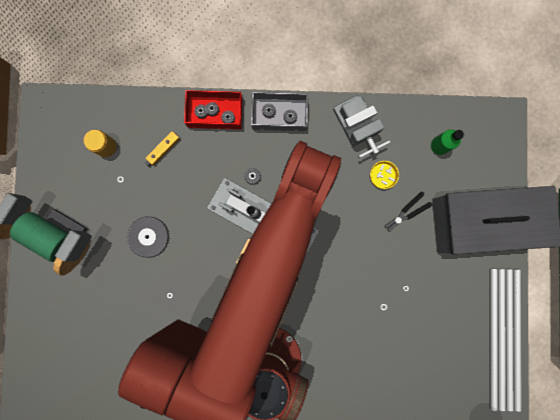

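Now the dome is at wrist (132,272) and scene crop (344,40). It moved less than I expected, so I'll check for slip.

```bash
python3 -c "
from h import *
s=ctrl.sense();pose=(s['ee_pos'],s['orientation'])
o1,d1=ray('wrist',(132,273),pose)
o2,d2=ray('scene',(344.5/4-.5+200,40.5/4-.5+150))
A=np.c_[d1,-d2];t=np.linalg.lstsq(A,o2-o1,rcond=None)[0];a=o1+t[0]*d1;b=o2+t[1]*d2
p=(a+b)/2;print(p,a-b);d=p[:2]-[.5075,.0295];print('hitch x',d@[.4664,.8846],d@[-.8846,.4664])
w=[cv2.resize(cv2.imread(f'pics/w{i}.png')[200:360,200:360],None,fx=3,fy=3) for i in(5,6,7)]
cv2.imwrite('pics/cmp.png',cv2.resize(np.hstack(w),(800,267)))
"
```

```text
[ 0.46293466 -0.05374899  0.21583779] [ 0.00072359  0.0006083  -0.00082002]
hitch x -0.09442732842138797 0.0005951759533806589
```

View pics/cmp.png

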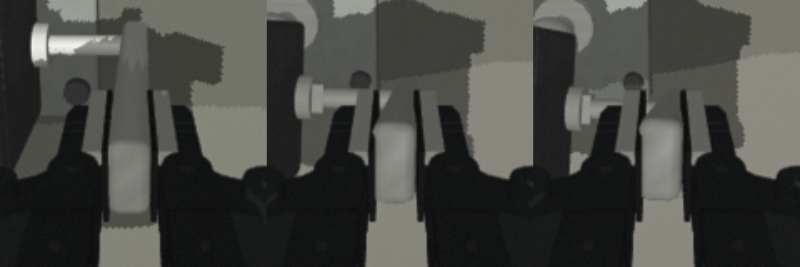

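θ ≈ 0.405 and the triangulated dome height of 216 mm matches the arm's rise, so nothing has slipped. The latch is still out about 16 mm, the arm is still and the grip is firm. I'm handing in.

```bash
python3 -c "
from h import *
hd();print(ctrl.finish_job())
"
```

```text
pull,along,up mm [ 14.8  48.2 104.7]
pull,along,up mm [ 16.2  48.6 104.7]
10.25 [178.73290889   4.07864789 -27.43563513] F [-9.2  0.8 -2.7] 0.0115202021867111
the job is handed in; nothing more can be done
None
```

The tongue is unhitched and was handed in at 10.25 s, still held up by the latch tab; the interface gives no verdict.

- **Oiler:** I pressed the plunger with the shut fingers until it met its stop. The tip was at z = 0.140 m with up to 23 N, against 8 N from the spring. I held it for about a third of a second and let it up, and the wrist picture shows it up again.
- **Unhitching:** I gripped the tab at 60 N (width 11.5 mm), pulled it out about 14 mm and lifted along the hinge arc.
- **Final state:** Two-view triangulation of the dome gives a tongue angle of about 0.40 rad, above the 0.31 rad needed, and the arm's own 105 mm rise agrees. The latch is about 16 mm out and the arm was still. In the last pictures the other bench items I could see had not moved; the arm hid most of the wood block from above, but the scene camera shows it in place.

**What drifted or disagreed:**
- The pull sagged to about 10.6 mm early in the lift, just above the release point, and I restored it at once.
- The latch then briefly sat against its stop at about 14 N.
- The tool tilted about 4° under load.
- Just before the last 14 mm of lift, the dome gave about 0.34 rad while the arm position suggested about 0.37. After that lift the two agreed.

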